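Unhook the grill press and register it on its board

ROBOT

A 7-joint arm with a two-finger parallel gripper is mounted at the origin on a cart in front of the work surface, level with it; the furniture and walls round the work are solid. World frame = base frame: x ahead of the robot, y to its left, z up, the work surface at z = 0. Lengths are in m, angles in rad, forces in N, time in s.
With the tool pointing down it reaches from about 0.425 to 0.95 m from the base axis. Payload 16.7 kg.
Tool frame: the origin (TCP) lies at the very end of the fingers, on their centre line; the grasp point (between the pads) lies 19 mm behind it; z points along the fingers, y is the line along which they close (so a half turn about z gives the same grasp; the last joint's range is limited). The gripper opens to 94 mm and grips with 3 to 60 N. Pads are 16 mm wide; open, the fingers measure 119 mm over their backs; the gripper's body (75 mm by 177 mm) begins 78 mm behind the grasp point.
Start: joints at [-1.357, 0.426, 0.074, 1.606, -0.034, 1.111, -0.067], TCP at [0.24, 0.631, 0.205] pointing down, gripper open.
Joint ranges: [-2.85, 2.85], [-0.5, 2.14], [-1.23, 1.37], [0.21, 2.46], [-1.02, 4.16], [0.16, 2.05], [-2.73, 2.73]. Speed limits (rad/s): [1.89, 1.89, 2.39, 2.39, 3.01, 3.01, 3.01].

INTERFACE

Orientations are given as a 3x3 rotation matrix whose columns are the frame's x, y, z axes.
In Python, from plant import ctrl, eyes, models gives the robot as it stands.
- The arm moves only by the tool move_arm, never from a script. Its argument "motion" is a list of rows, each a list of 5 numbers: the finger opening in mm, from 0 to 94, then the shift along the tool's x, y, z in mm, then the turn about the tool's z in rad. A call has 1 to 20 rows; each row shifts and turns the commanded pose from where the row before left it, along the tool's axes as they then stand; what a row does not reach is not made up. A row lasts 1/10 s, in which the tool goes at most 50 mm and 8.59 degrees, less where a joint would pass 70% of its speed; a pose out of reach is approached as far as the arm can. A call is refused whole if a number of a shift passes 50 or a number of a turn 0.15, either way. A call with a gripper value outside its range is refused whole. The fingers move at their own pace and stop on an object; "newtons" is the grip in N (left out, the last holds). Time passes only in rows, so rows that do not move let the fingers close. It gives the time, the measured TCP pose, the force, the opening and the grip force at its end, in the units of the state.
- ctrl.read_state(): the state, without advancing time (a new reading comes with each control period).
- eyes.capture(name): name is "scene" or "top"; returns a dict with "frame" (420x560x3 uint8, red, green, blue), "depth" (420x560 float32, m along the optical axis (not along the pixel's ray), 0 where there is no reading), "vfov" (degrees; the focal length in pixels is half the picture's height over the tangent of half this angle, whatever the lens; pixels are square), "cx", "cy" (the principal point, pixels), "extrinsics" (4x4, takes a point from world to camera coordinates). Camera axes: x right, y down, z forward; pixel columns grow to the right and rows downward; lengths in m; the calibration is good to about 2 mm. A picture is of the moment at which its call begins.
- ctrl.hand_in(): hands the job in; it is judged then, once.
Trained networks look in a picture, given as the dict that the camera call returned (one of the last four; its "shot" number tells which), for a name from the list of things; names that differ only in an ending like _2 or _b are one class to them, and where a whole thing is asked for, a point or a joint stands for the part that bears it (a point fixed in the world has none). Each returns a list of dicts, best first, with "confidence" (0 to 1); they miss things now and then, are a little off and sometimes report something else, mostly with a low value. They report only what shows in the picture. A call takes as long as a camera call.
- models.cut_out(picture, name): "mask" (420x560 bool, what is visible of it) and "bbox" ([left, top, right, bottom] in pixels, round what is visible of it).
The state is a dict: "clock": time; "qpos": joint angles; "joint_vel": joint speeds; "tau": joint torques, N m; "ee_pos": TCP position; "eef_rot": TCP orientation; "ft_force": force on the tool from outside, world axes, zero at the start; "torque": the same for the moment, N m; "width": finger opening in m; "grasp_force": force on a finger pad.
Only numpy, scipy, OpenCV 4.12 (cv2) and the standard library are available. Lean on these libraries where they do the work, as an engineer would, in place of code of your own. Each camera call takes 0.05 s, during which the arm holds its last target. There are 200 camera calls.

TASK

Take the grill press off the sloping dock: push it up the slope so that its own loop swings the hook's sprung safety keeper open, then lift it off. Lay it gently on the wooden resting board, flat with the grip up and the loop pointing away from the front ledge, and push it snugly into the corner, its plain edge against the front ledge and its right-hand edge against the side ledge; let go and leave the other things where they stand.

Things in the scene. Friction and masses are not known exactly. Their poses are not given: they have to be found in the camera images.
- dock: Fixed wooden dock like a lectern, 124 wide; place and heading vary. Its top board slopes up at 30 deg, roughly to the robot's left. Origin: centre of underside, x from its low to its high end, z up. The slope's surface passes 52 above the origin. Slope directions in this frame: u up-slope (0.866,0,0.5), v = y, n out of the slope (-0.5,0,0.866). A steel hook at the high end holds the press.
- press: Loose grill press, 0.3-0.56 kg: dark steel plate 100 (x) x 90 (y) x 6, bail grip on top, at the +x edge a hanging loop of 8 mm rod in the plate's plane. Origin: centre of the plate's underside, x to the loop, z out of the top. Starts flat on the slope, x along u, z along n, origin 52 above the dock's origin (+-4 in y), the loop's cross rod under the hook's nose, against its shank.
- press_grip (a point): Centre of the press's wooden grip bar, 44 above the middle of the plate's underside; axes of the press. The bar runs along y: 78 long, 14 thick in x (pinch this), 20 high, on two posts at y = +-30; 28 free between bar and plate.
- press_bar (a point): Centre of the cross rod of the press's loop: 8 thick, 94 in +x from the press's origin, 4 above the plate's underside. Loop opening: 40 in x (plate edge to rod), 36 in y.
- hook_nose (a point): Underside of the hook's nose at its tip; axes x=u, y=v, z=n; at u=106, n=14 from the slope's middle. Rigid hook, 14 wide: a shank (u 80 to 89.5) stands through the loop, its nose (6 thick) reaches up-slope over the rod, 6 above it. Push the press 16 to 30 up the slope (23 is the middle; beyond 30 the plate meets the shank) to clear the tip, then lift it off along n (20 clears the nose).
- keeper (a joint): Sprung safety keeper shutting the hook's mouth: steel flap 16 wide, 46 tall, hinged at its foot (u=110.5, n=-24, axis along v), standing along n just beyond the nose's tip. 0 shut, grows to 1.0 rad as its top swings up-slope. The rod meets it after 9 mm of travel; about 0.5 with the press 23 up. Pushes back with 1 to 3 N and shuts by itself.
- keeper_top (a point): Middle of the keeper's free upper edge.
- board: Fixed wooden resting board 200 (x) x 180 (y); place and heading vary. It lies on the black hob; its top surface is 10 above its origin. Two ledges rise 14 above it: front ledge along the -x edge (inner face x=-86), side ledge along the -y edge (inner face y=-76). Origin: centre of underside, x away from the robot, y left, z up. Press registered: its origin at (-36,-31,10) here, its x along the board's x.
- board_corner (a point): Inner corner where the two ledges' inner faces meet the board's top surface; axes of the board.
- cup: Bystander, loose, stays where it is: small white cup 65x93x50, near left. Origin: centre of the underside.
- jar: Bystander, loose, stays where it is: glass jar with a lid 64x68x84, left. Origin: centre of the underside.
- glass: Bystander, loose, stays where it is: small clear glass, 48 across, 61 tall, in front of the dock. Origin: centre of the underside.
- capsule_a: Bystander, loose, stays where it is: dome-shaped coffee capsule 37 across, 29 tall, in front, left of the hob. Origin: centre of the underside.
- capsule_b: Bystander, loose, stays where it is: second such capsule near it. Origin: centre of the underside.
- mill: Bystander, loose, stays where it is: small grey mill, 44 across, 90 tall, in front of the dock. Origin: centre of the underside.
- teaspoon: Bystander, loose, stays where it is: teaspoon 130 long, flat on the worktop, front left. Origin: centre of the underside.

How it is judged:
On the way, in this order (a step that is already met when the one before it is completed fails the run):
1. the press's loop has pushed the keeper open: the cross rod is beyond the nose's tip, still below the nose, with the keeper swung out by over 0.2 rad (value of joint keeper above 0.2 rad and x of press_bar in the frame of hook_nose between 0.002 and 0.03 m and z of press_bar in the frame of hook_nose below 0.004 m), for 0.04 s.
2. the press is off the hook: its cross rod is over 60 mm from the nose (distance between press_bar and hook_nose above 0.06 m), for 0.1 s.
At the end, for the whole second after the job is handed in: The press lies flat and still on the board, grip up, loop away from the front ledge, plain edge within 5 mm of the front ledge and right-hand edge within 5 mm of the side ledge (at the press's middle), square within 0.08 rad; the keeper is shut (under 0.1 rad); bystanders within 30 mm (x of press in the frame of board between -0.04 and -0.031 m and y of press in the frame of board between -0.035 and -0.026 m and z of press in the frame of board between 0.006 and 0.014 m and angle between the x axis of press and the x axis of board, either way round below 0.08 rad and angle between press's own z axis and vertical below 0.06 rad and linear speed of press below 0.02 m/s and value of joint keeper below 0.1 rad); the robot touches nothing.
It fails at once if the press is slammed onto the board or its ledges (over 80 N) (contact force between press and board above 80 N).
It fails at once if a bystander is moved by more than 30 mm (distance of any of cup, jar, glass, capsule_a, capsule_b, mill, teaspoon from where it was at the start of the episode above 0.03 m).
It also fails if it takes over 45 s, if anything falls off the work surface, if the arm or the gripper's body presses on something with over 40 N, if the wrist force passes 120 N, or if a joint passes its speed limit or range.

## Working session

There is one attempt and no reset: what is moved stays moved. The work goes in short steps, Python scripts to look and compute and a tool call to move; the robot and the scene stay as the last step left them, time stands still between calls to the robot, and variables do not carry over. Pictures are saved under pics/ and viewed, at most 10 in all, crops included, and the job is handed in when it is done.

Besides the shell and the picture viewer there is one more tool, called after ">>>" by a JSON object that holds its "fn" and its "kwargs", one argument or row to a line. move_arm: Moves the arm, as the interface text tells. Its arguments: {"type":"object","properties":{"motion":{"type":"array"},"newtons":{"type":"number"}},"required":["motion"]}

```bash
mkdir -p pics
cat > h.py <<'E'
import numpy as np, cv2
from plant import ctrl, eyes, models
def cloud(p, mask=None):
    d=p["depth"]; h,w=d.shape; f=h/2/np.tan(np.radians(p["vfov"])/2)
    v,u=np.nonzero((d>0)&(mask if mask is not None else True))
    z=d[v,u]; c=np.c_[(u-p["cx"])/f*z,(v-p["cy"])/f*z,z]
    E=np.array(p["extrinsics"]); return (c-E[:3,3])@E[:3,:3], u, v
def save(p,n): cv2.imwrite("pics/"+n,p["frame"][:,:,::-1])
E
python3 - <<'E'
from h import *
for n in ("scene","top"):
    p=eyes.capture(n); save(p,n+"0.png"); np.savez(n+"0.npz",**{k:np.array(v) for k,v in p.items()})
    print(n,np.round(p["extrinsics"],3).tolist(),p["vfov"])
    for o in ("dock","press","press_grip","board","keeper","cup","jar","glass","capsule_a","mill","teaspoon"):
        for r in models.cut_out(p,o)[:2]:
            if r["confidence"]<.3: continue
            P,_,_=cloud(p,r["mask"])
            if len(P)==0: continue
            print(n,o,round(r["confidence"],2),np.round(r["bbox"]).tolist(),len(P),np.round(np.percentile(P,[3,50,97],axis=0),3).tolist())
            np.save(f"m_{n}_{o}.npy",r["mask"]) if r is models or True else 0
s=ctrl.read_state();print(s["ee_pos"],np.round(s["eef_rot"],3).tolist(),s["clock"])
E
```

```text
scene [[0.877, -0.48, -0.021, -0.491], [-0.323, -0.556, -0.766, 0.179], [0.356, 0.679, -0.642, 1.197], [0.0, 0.0, 0.0, 1.0]] 45.40205287935029
scene dock 0.57 [268.0, 150.0, 321.0, 222.0] 1171 [[0.52, -0.063, 0.004], [0.585, -0.015, 0.035], [0.652, 0.088, 0.114]]
scene dock 0.31 [234.0, 247.0, 252.0, 261.0] 189 [[0.358, -0.125, -0.001], [0.371, -0.116, 0.012], [0.392, -0.097, 0.03]]
scene press 0.97 [276.0, 158.0, 310.0, 209.0] 1197 [[0.543, -0.045, 0.033], [0.586, -0.012, 0.059], [0.63, 0.071, 0.102]]
scene press 0.41 [314.0, 266.0, 428.0, 349.0] 6009 [[0.452, -0.492, 0.011], [0.55, -0.407, 0.016], [0.651, -0.309, 0.029]]
scene press_grip 0.93 [272.0, 155.0, 310.0, 209.0] 1148 [[0.543, -0.045, 0.033], [0.584, -0.013, 0.058], [0.632, 0.048, 0.1]]
scene press_grip 0.63 [247.0, 132.0, 269.0, 164.0] 565 [[0.578, 0.23, 0.007], [0.6, 0.24, 0.059], [0.63, 0.278, 0.087]]
scene board 0.93 [312.0, 266.0, 434.0, 345.0] 5889 [[0.454, -0.491, 0.012], [0.55, -0.406, 0.016], [0.65, -0.31, 0.029]]
scene cup 0.84 [216.0, 145.0, 238.0, 167.0] 333 [[0.481, 0.222, 0.019], [0.506, 0.269, 0.039], [0.537,
[... 2431 characters left out ...]
op capsule_a 0.6 [276.0, 246.0, 289.0, 256.0] 113 [[0.356, -0.123, -0.001], [0.374, -0.109, 0.021], [0.388, -0.093, 0.03]]
top capsule_a 0.5 [289.0, 236.0, 306.0, 243.0] 69 [[0.39, -0.163, 0.011], [0.402, -0.151, 0.025], [0.413, -0.14, 0.032]]
top mill 0.54 [212.0, 238.0, 232.0, 253.0] 211 [[0.362, 0.041, 0.001], [0.38, 0.056, 0.08], [0.397, 0.08, 0.089]]
top mill 0.46 [212.0, 152.0, 265.0, 193.0] 1161 [[0.545, -0.043, 0.033], [0.587, 0.006, 0.07], [0.631, 0.07, 0.102]]
top teaspoon 0.61 [152.0, 231.0, 199.0, 241.0] 178 [[0.384, 0.153, -0.001], [0.402, 0.238, 0.004], [0.416, 0.269, 0.011]]
[0.24019584 0.63077501 0.20547399] [[-0.935, 0.356, -0.0], [0.356, 0.935, -0.0], [0.0, -0.0, -1.0]] 1.2
```

Run:
```python
from h import *
P=[]
for n in ("scene","top"):
    p=dict(np.load(n+"0.npz")); c,_,_=cloud(p); P.append(c)
    cv2.imwrite(f"pics/{n}_crop.png",cv2.resize(p["frame"][120:300,180:440,::-1] if n=="top" else p["frame"][110:370,180:450,::-1],None,fx=2.2,fy=2.2,interpolation=cv2.INTER_CUBIC))
A=np.vstack(P)
# board
for nm,c in zip(("scene","top"),P):
    b=c[(c[:,0]>.4)&(c[:,0]<.7)&(c[:,1]>-.54)&(c[:,1]<-.27)]
    for lo,hi in((.010,.0225),(.024,.04)):
        q=b[(b[:,2]>lo)&(b[:,2]<hi)]
        print(nm,"board",lo,len(q),np.median(q[:,2]),cv2.minAreaRect((q[:,:2]*1000).astype(np.float32)))
# press: joint fit of slope plane with tilt 30
for nm,c in zip(("scene","top"),P):
    m=np.load(f"m_{nm}_press_grip.npy" if 0 else f"m_{nm}_press.npy")
m=dict(np.load("top0.npz"))
b=A[(A[:,0]>.5)&(A[:,0]<.68)&(A[:,1]>-.09)&(A[:,1]<.13)&(A[:,2]>.02)]
best=None
rng=np.random.default_rng(0)
for _ in range(4000):
    t=b[rng.choice(len(b),3,0)]; n=np.cross(t[1]-t[0],t[2]-t[0]); l=np.linalg.norm(n)
    if l<1e-4: continue
    n/=l; n*=np.sign(n[2])
    if abs(n[2]-.866)>.03: continue
    k=(np.abs((b-t[0])@n)<.0025).sum()
    if best is None or k>best[0]: best=(k,n,t[0])
k,n,t=best
q=b[np.abs((b-t)@n)<.003]; c0=q.mean(0); n=np.linalg.svd(q-c0,full_matrices=False)[2][2]; n*=np.sign(n[2])
yaw=np.arctan2(-n[1],-n[0]); print("plane",k,len(b),n,"yaw",yaw, "tilt",np.degrees(np.arccos(n[2])))
u=np.array([.866*np.cos(yaw),.866*np.sin(yaw),.5]); v=np.array([-np.sin(yaw),np.cos(yaw),0]); nn=np.cross(u,v)
L=np.c_[(b-c0)@u,(b-c0)@v,(b-c0)@nn]*1000
print(c0)
h=np.histogram(L[:,2],bins=np.arange(-40,70,4)); print(list(zip(h[1].astype(int),h[0])))
for lo,hi in((-10,-4),(-3,3),(20,60),(38,60)):
    z=L[(L[:,2]>lo)&(L[:,2]<hi)]; print(lo,len(z),np.percentile(z,[1,3,50,97,99],axis=0).round(1).tolist(),cv2.minAreaRect(z[:,:2].astype(np.float32)))
np.savez("fit.npz",L=L,c0=c0,u=u,v=v,n=nn)
```

```text
scene board 0.01 4974 0.015613524669523766 ((562.066162109375, -401.05511474609375), (257.16259765625, 241.5297393798828), 5.698015213012695)
scene board 0.024 866 0.027515092542427885 ((538.3237915039062, -392.44842529296875), (182.42735290527344, 163.86618041992188), 76.63468170166016)
top board 0.01 3741 0.015502531597592224 ((562.31005859375, -405.6119384765625), (270.2364196777344, 266.224609375), 0.25084322690963745)
top board 0.024 526 0.027560975197671242 ((537.3660278320312, -392.64605712890625), (180.27301025390625, 161.9568328857422), 76.74073028564453)
plane 1537 4103 [-0.16332338 -0.49334468  0.85436322] yaw 1.2510992147543303 tilt 31.310543344550254
[0.58700571 0.0044551  0.05978224]
[(np.int64(-40), np.int64(21)), (np.int64(-36), np.int64(92)), (np.int64(-32), np.int64(32)), (np.int64(-28), np.int64(25)), (np.int64(-24), np.int64(12)), (np.int64(-20), np.int64(10)), (np.int64(-16), np.int64(34)), (np.int64(-12), np.int64(253)), (np.int64(-8), np.int64(900)), (np.int64(-4), np.int64(1053)), (np.int64(0), np.int64(1009)), (np.int64(4), np.int64(128)), (np.int64(8), np.in
[... 583 characters left out ...]
70.5602569580078, 124.81293487548828), 0.04920632019639015)
-3 1733 [[-58.0, -57.2, -2.9], [-54.7, -48.8, -2.8], [0.4, 1.0, -0.0], [84.7, 43.8, 2.7], [90.0, 53.6, 2.9]] ((19.120742797851562, -0.6593551635742188), (169.37742614746094, 121.45018005371094), 0.604131281375885)
20 396 [[-13.6, -38.8, 30.2], [-13.1, -37.5, 32.3], [-5.7, -0.5, 46.9], [0.9, 35.3, 51.8], [1.6, 37.0, 52.9]] ((27.872386932373047, 11.596435546875), (111.74625396728516, 74.03461456298828), 20.502487182617188)
38 339 [[-13.9, -39.0, 38.3], [-13.1, -37.5, 39.0], [-5.7, -0.3, 47.2], [0.8, 35.2, 51.8], [1.3, 36.9, 53.0]] ((-6.539660453796387, -1.3899345397949219), (16.46161460876465, 77.93033599853516), 0.018129996955394745)
```

View pics/scene_crop.png

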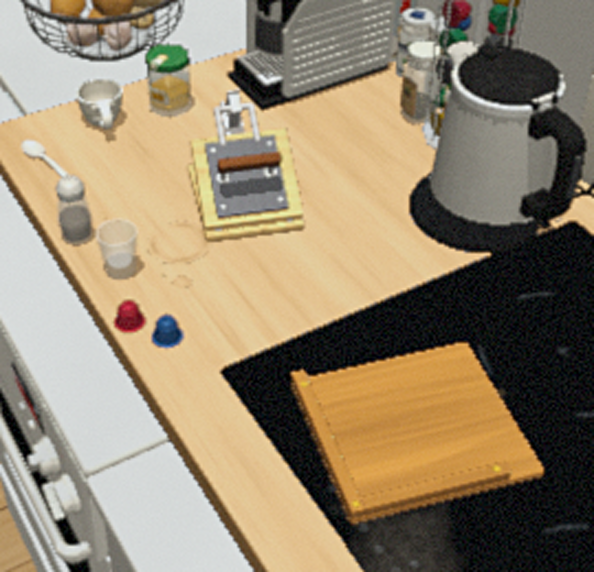

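View pics/top_crop.png

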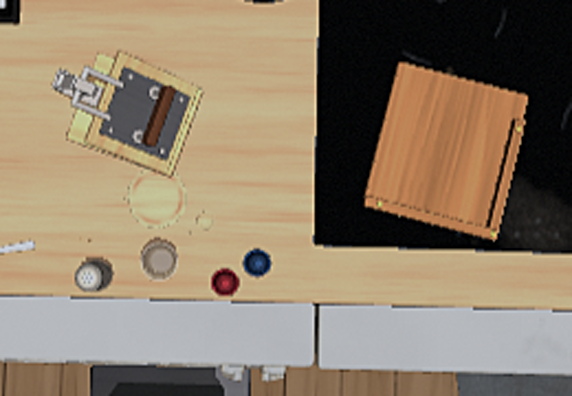

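The scene crop shows the press on the dock, with its grip bar near the centre of the plate and the hook and keeper at the far-left end. The top crop shows the dock's hook up and to the left, and the board turned about -13° with its ledges at the front and right. The depth fit puts the grip at about (0.580, -0.020, 0.090), with a dock yaw of 1.251.

>>> {"fn": "move_arm", "kwargs": {
  "motion": [
    [50,-27.5,-24.3,0,0],
    [50,-27.5,-24.3,0,0],
    [50,-27.5,-24.3,0,0],
    [50,-27.5,-24.3,0,0],
    [50,-27.5,-24.3,0,0],
    [50,-27.5,-24.3,0,0],
    [50,-27.5,-24.3,0,0],
    [50,-27.5,-24.3,0,0],
    [50,-27.5,-24.3,0,0],
    [50,-27.5,-24.3,0,0],
    [50,-27.5,-24.3,0,0],
    [50,-27.5,-24.3,0,0],
    [50,-27.5,-24.3,0,0],
    [50,-27.5,-24.3,0,0],
    [50,-27.5,-24.3,0,0],
    [50,-27.5,-24.3,0,0],
    [50,-27.5,-24.3,0,0],
    [50,-27.5,-24.3,0,0],
    [50,-27.5,-24.3,0,0],
    [50,-27.5,-24.3,0,-0.044]
  ],
  "newtons": 20
}}

```text
clock: 3.2
ee_pos: [0.5818, -0.0204, 0.2057]
eef_rot: [[-0.949, 0.314, 0.0], [0.314, 0.949, 0.0], [-0.0, 0.0, -1.0]]
ft_force: [0.4, 0.4, 1.0]
width: 0.0497
grasp_force: 0.0
```

```bash
cat >> h.py <<'E'
U=np.array([.866*np.cos(1.251),.866*np.sin(1.251),.5]); V=np.array([-np.sin(1.251),np.cos(1.251),0]); N=np.cross(U,V)
def tool(w):  # world mm -> tool axes mm
    return (np.array(ctrl.read_state()["eef_rot"]).T@np.array(w)).round(1)
E
python3 - <<'E'
from h import *
s=ctrl.read_state(); p=np.array(s["ee_pos"])*1e3; R=np.array(s["eef_rot"])
print(p.round(1),R.round(3).tolist(),s["clock"],np.round(s["qpos"],2),"yaw tool y",np.arctan2(R[1,1],R[0,1]),s["ft_force"])
g=np.array([580.3,-19.6,90-15]); print(tool(g-p)); print("U",tool(U*23),"N",tool(N*20))
# board: ledge inner faces
A=np.vstack([cloud(dict(np.load(n+"0.npz")))[0] for n in("scene","top")])*1000
yaw=-np.radians(13.35); R2=np.array([[np.cos(yaw),-np.sin(yaw)],[np.sin(yaw),np.cos(yaw)]])
b=np.c_[(A[:,:2]-[555.8,-396.8])@R2,A[:,2]]; b=b[(abs(b[:,0])<130)&(abs(b[:,1])<120)]
fr=b[(b[:,2]>25)&(b[:,2]<34)&(b[:,0]<-70)&(abs(b[:,1])<70)]; sd=b[(b[:,2]>25)&(b[:,2]<34)&(b[:,1]<-60)&(b[:,0]>-80)]
print("front",len(fr),np.percentile(fr,[3,50,97],axis=0).round(1).tolist(),np.polyfit(fr[:,1],fr[:,0],1))
print("side",len(sd),np.percentile(sd,[3,50,97],axis=0).round(1).tolist(),np.polyfit(sd[:,0],sd[:,1],1))
t=b[(b[:,2]>12)&(b[:,2]<20)]; print("top",np.percentile(t,[2,50,98],axis=0).round(1).tolist())
E
```

```text
[581.8 -20.4 205.7] [[-0.949, 0.314, 0.0], [0.314, 0.949, 0.0], [-0.0, 0.0, -1.0]] 3.2 [-0.44  0.29  0.45  1.84 -0.15  1.04  1.32] yaw tool y 1.251266620378158 [0.43640794 0.36129755 1.0365702 ]
[  1.8   0.3 130.7]
U [ -0.   19.9 -11.5] N [ -0.  -10.  -17.3]
front 525 [[-99.4, -66.2, 25.2], [-92.9, -3.8, 27.8], [-86.2, 66.0, 31.0]] [-1.40742088e-03 -9.28508544e+01]
side 585 [[-75.4, -89.3, 25.2], [-9.8, -82.5, 27.6], [58.4, -75.7, 30.7]] [ 6.57386651e-04 -8.25675941e+01]
top [[-81.7, -87.2, 12.4], [7.0, 1.5, 15.6], [95.9, 86.0, 19.2]]
```

>>> {"fn": "move_arm", "kwargs": {
  "motion": [
    [50,1.8,0.3,30,0],
    [50,0,0,35,0],
    [50,0,0,30,0],
    [50,0,0,20,0],
    [50,0,0,15,0],
    [20,0,0,0,0],
    [10,0,0,0,0],
    [10,0,0,0,0],
    [10,0,0,0,0],
    [10,0,0,0,0]
  ],
  "newtons": 15
}}

```text
clock: 4.2
ee_pos: [0.5799, -0.0193, 0.0766]
eef_rot: [[-0.949, 0.315, 0.001], [0.315, 0.949, -0.001], [-0.001, -0.0, -1.0]]
ft_force: [-2.9, -5.8, 5.4]
width: 0.0206
grasp_force: 15.0
```

Run:
```python
from h import *
p=eyes.capture("scene"); cv2.imwrite("pics/g1.png",cv2.resize(p["frame"][90:240,200:360,::-1],None,fx=4,fy=4,interpolation=cv2.INTER_CUBIC))
s=ctrl.read_state(); print(s["ee_pos"],s["ft_force"],s["torque"],s["width"])
```

```text
[ 0.57989931 -0.01934295  0.07654197] [-1.82112205 -5.2588295   5.10312307] [-1.25063116  0.57388634  0.02069795] 0.020514940190270767
```

View pics/g1.png

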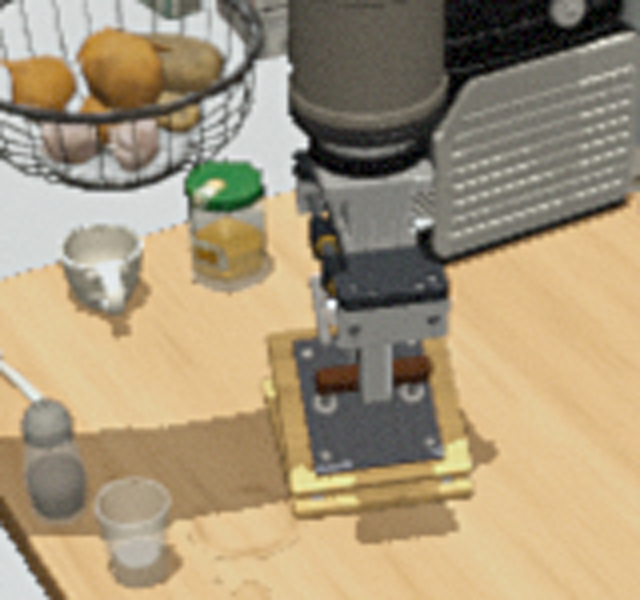

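The picture shows the bar held between the fingers at about (375, 375), with the press still flat on the slope. Next I push it up the slope.

>>> {"fn": "move_arm", "kwargs": {
  "motion": [
    [10,0,3.8,-2.4,0],
    [10,0,3.8,-2.4,0],
    [10,0,3.8,-2.4,0],
    [10,0,3.8,-2.4,0],
    [10,0,3.8,-2.4,0],
    [10,0,3.8,-2.4,0],
    [10,0,0,0,0],
    [10,0,0,0,0]
  ]
}}

```text
clock: 5.05
ee_pos: [0.5864, 0.0012, 0.0906]
eef_rot: [[-0.949, 0.316, -0.0], [0.316, 0.949, -0.002], [-0.0, -0.002, -1.0]]
ft_force: [-4.4, -9.8, 3.5]
width: 0.0203
grasp_force: 15.0
```

Run:
```python
from h import *
s=ctrl.read_state(); d=np.array(s["ee_pos"])*1e3-[579.9,-19.3,76.6]
print(d@U,d@V,d@N,s["ft_force"],s["width"],s["grasp_force"])
a,b=[eyes.capture(n) for n in("scene","top")]
im=[cv2.resize(q,(400,400),interpolation=cv2.INTER_CUBIC) for q in(a["frame"][120:240,230:350,::-1],b["frame"][110:230,180:300,::-1])]
cv2.imwrite("pics/p1.png",np.hstack(im))
```

```text
25.654871793416387 0.2840975420039659 1.3808924005714664 [-4.43028202 -9.76451469  3.53162196] 0.020263763296761873 15.001667998731136
```

View pics/p1.png

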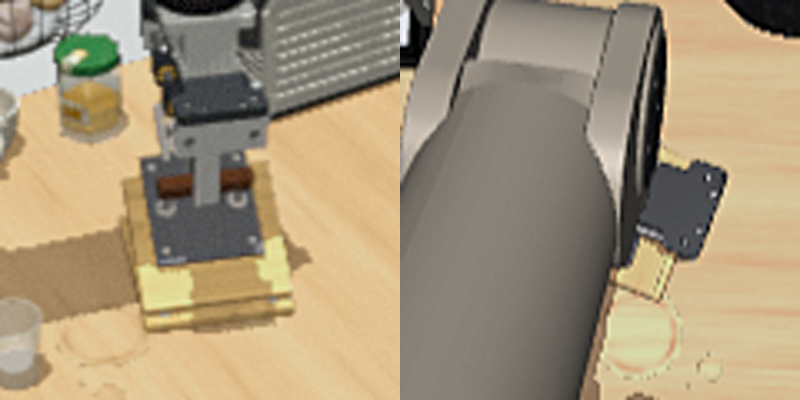

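>>> {"fn": "move_arm", "kwargs": {
  "motion": [
    [10,0,0,0,0],
    [10,0,0,0,0],
    [10,0,0,0,0]
  ],
  "newtons": 40
}}

```text
clock: 5.45
ee_pos: [0.5864, 0.0012, 0.0907]
eef_rot: [[-0.949, 0.316, -0.0], [0.316, 0.949, -0.002], [-0.0, -0.002, -1.0]]
ft_force: [-3.5, -10.0, 4.4]
width: 0.0191
grasp_force: 40.0
```

```bash
cat >> h.py <<'E'
def plate(save_as=None):
    """plane of the press's dark plate seen by the scene camera"""
    p=eyes.capture("scene"); best=None
    for r in models.cut_out(p,"press")[:1]:
        f=p["frame"].astype(int); m=r["mask"]&(f.max(2)<110)&(f.max(2)-f.min(2)<30)
        m=cv2.erode(m.astype(np.uint8),np.ones((3,3)))>0
        Q,_,_=cloud(p,m); Q=Q*1e3; rng=np.random.default_rng(0)
        for _ in range(500):
            t=Q[rng.choice(len(Q),3,0)]; n=np.cross(t[1]-t[0],t[2]-t[0]); n=n/(np.linalg.norm(n)+1e-9)
            k=abs((Q-t[0])@n)<3
            if abs(n[2])>.6 and (best is None or k.sum()>best[0].sum()): best=(k,)
        I=Q[best[0]]; n=np.linalg.svd(I-I.mean(0),full_matrices=False)[2][2]; n*=np.sign(n[2])
        print("plate",r["confidence"],len(Q),len(I),"n",n.round(3),"tilt",np.degrees(np.arccos(n[2])).round(1),"c",I.mean(0).round(1),np.percentile(I,[2,98],axis=0).round(0).tolist())
    if save_as: save(p,save_as)
    return p
E
python3 - <<'E'
from h import *
plate(); s=ctrl.read_state(); print(s["ee_pos"],s["ft_force"],s["width"],s["grasp_force"])
E
```

```text
plate 0.67 404 310 n [-0.145 -0.44   0.886] tilt 27.6 c [584.    4.5  61.4] [[552.0, -24.0, 49.0], [625.0, 58.0, 88.0]]
[0.58643862 0.00121489 0.09066149] [-4.95043137 -9.79618896  4.9174096 ] 0.0192340600294301 40.002435743808746
```

>>> {"fn": "move_arm", "kwargs": {
  "motion": [
    [10,0,-1.5,-3,0],
    [10,0,-1.5,-3,0],
    [10,0,-1.5,-3,0],
    [10,0,-1.5,-3,0],
    [10,0,0,0,0]
  ]
}}

```text
clock: 6.05
ee_pos: [0.5851, -0.0025, 0.1025]
eef_rot: [[-0.949, 0.315, 0.001], [0.315, 0.949, 0.0], [-0.001, 0.0, -1.0]]
ft_force: [-0.8, -3.1, -2.7]
width: 0.018
grasp_force: 40.0
```

Run:
```python
from h import *
plate(); s=ctrl.read_state(); print(s["ee_pos"],s["ft_force"],s["width"],s["torque"])
```

```text
plate 0.73 379 303 n [-0.082 -0.338  0.937] tilt 20.4 c [582.   -6.2  71.2] [[548.0, -34.0, 62.0], [619.0, 42.0, 89.0]]
[ 0.58496004 -0.00233597  0.10199451] [-1.48877456 -2.53461371 -1.62386235] 0.01839213844931946 [-0.59408099  0.17655771 -0.03541484]
```

>>> {"fn": "move_arm", "kwargs": {
  "motion": [
    [10,0,0.3,-4,0],
    [10,0,0.3,-4,0],
    [10,0,0.3,-4,0],
    [10,0,0.3,-4,0],
    [10,0,0,0,0]
  ]
}}

```text
clock: 6.65
ee_pos: [0.5857, -0.0007, 0.1186]
eef_rot: [[-0.949, 0.314, 0.001], [0.314, 0.949, 0.001], [-0.001, 0.001, -1.0]]
ft_force: [-0.1, -0.8, -3.7]
width: 0.0136
grasp_force: 40.0
```

Run:
```python
from h import *
plate("l2.png"); s=ctrl.read_state(); print(s["ee_pos"],s["ft_force"],s["width"],s["torque"])
```

```text
plate 0.82 348 327 n [0.015 0.009 1.   ] tilt 1.0 c [584.1 -10.5  89.1] [[549.0, -51.0, 86.0], [618.0, 34.0, 92.0]]
[ 0.58533194 -0.00080871  0.11793773] [ 0.61262075  0.31057976 -2.86275865] 0.013602126719508357 [ 0.00788157 -0.02302356 -0.00807197]
```

>>> {"fn": "move_arm", "kwargs": {
  "motion": [
    [10,0,1,-4,0],
    [10,0,1,-4,0],
    [10,0,1,-4,0],
    [10,0,1,-4,0],
    [10,0,0,-5,0],
    [10,0,0,-5,0],
    [10,0,0,-5,0],
    [10,0,0,-5,0]
  ]
}}

```text
clock: 7.55
ee_pos: [0.5866, 0.0025, 0.1544]
eef_rot: [[-0.949, 0.314, 0.0], [0.314, 0.949, -0.0], [-0.0, 0.0, -1.0]]
ft_force: [0.0, -0.7, -4.0]
width: 0.0136
grasp_force: 40.0
```

Run:
```python
from h import *
plate(); s=ctrl.read_state(); print(s["ee_pos"],s["ft_force"],s["width"],s["torque"])
b=eyes.capture("top"); a=eyes.capture("scene")
im=[cv2.resize(q,(400,400),interpolation=cv2.INTER_CUBIC) for q in(a["frame"][100:220,230:350,::-1],b["frame"][110:230,180:300,::-1])]
cv2.imwrite("pics/p2.png",np.hstack(im))
```

```text
plate 0.85 366 352 n [0.016 0.005 1.   ] tilt 1.0 c [584.9  -6.7 125.1] [[548.0, -49.0, 122.0], [618.0, 36.0, 128.0]]
[0.58691332 0.00260641 0.15473475] [-0.50488918 -1.79451302 -3.64172287] 0.013564222353868461 [-0.47526891  0.2086678   0.00189042]
```

View pics/p2.png

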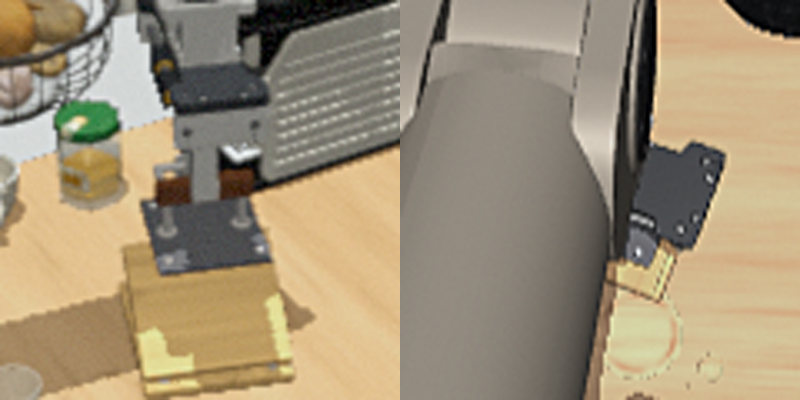

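The picture shows the press level in the gripper, its plate around (205, 235), well above the slope. I keep lifting.

>>> {"fn": "move_arm", "kwargs": {
  "motion": [
    [10,0,0,-5,0],
    [10,0,0,-5,0],
    [10,0,0,-10,0],
    [10,0,0,-20,0],
    [10,0,0,-20,0],
    [10,0,0,-20,0],
    [10,0,0,0,0]
  ]
}}

```text
clock: 8.45
ee_pos: [0.5881, 0.0028, 0.237]
eef_rot: [[-0.949, 0.314, 0.005], [0.314, 0.949, 0.001], [-0.004, 0.003, -1.0]]
ft_force: [0.1, 0.5, -3.0]
width: 0.0133
grasp_force: 40.0
```

Run:
```python
from h import *
p=plate(); s=ctrl.read_state(); e=np.array(s["ee_pos"])*1e3; R=np.array(s["eef_rot"]); print(e,s["ft_force"],s["width"],np.round(s["qpos"],2))
cv2.imwrite("pics/p3.png",cv2.resize(p["frame"][60:240,200:380,::-1],(600,600),interpolation=cv2.INTER_CUBIC))
```

```text
plate 0.68 401 394 n [-0.002  0.003  1.   ] tilt 0.2 c [585.8  -5.9 207.5] [[549.0, -49.0, 205.0], [620.0, 40.0, 210.0]]
[586.60412181   2.86771993 233.98194143] [ 0.09871312 -0.33711242 -3.61092984] 0.013810730377850465 [-0.49  0.27  0.46  1.8  -0.13  1.1   1.27]
```

View pics/p3.png

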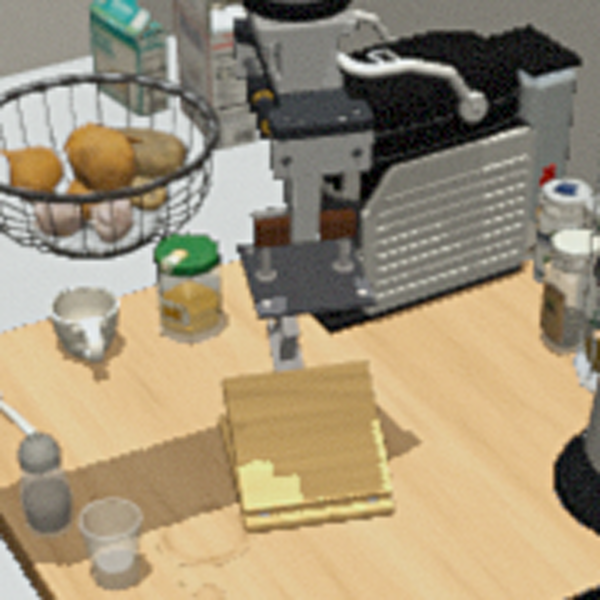

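The scene picture shows the press hanging level at about (310, 275) with the hook free. I check that the transfer path clears the kettle.

Run:
```python
from h import *
A=np.vstack([cloud(dict(np.load(n+"0.npz")))[0] for n in("scene","top")])
q=A[(A[:,2]>.05)&(A[:,0]>.3)&(A[:,0]<.85)&(A[:,1]<-.1)&(A[:,1]>-.7)]
print(len(q),np.percentile(q,[0,2,50,98,100],axis=0).round(3).tolist() if len(q) else "")
h=q[q[:,0]<.76]; print(len(h), h.min(0) if len(h) else "", h.max(0) if len(h) else "")
```

```text
23334 [[0.482, -0.7, 0.05], [0.486, -0.679, 0.058], [0.754, -0.372, 0.195], [0.847, -0.118, 0.798], [0.85, -0.1, 0.807]]
12176 [ 0.48247954 -0.68887851  0.05014966] [ 0.75998889 -0.34283883  0.80701344]
```

>>> {"fn": "move_arm", "kwargs": {
  "motion": [
    [10,-2,-15,0,0],
    [10,-5,-28,0,0],
    [10,-7,-38,0,0],
    [10,-8,-40,0,0],
    [10,-8,-40,0,0],
    [10,-8,-40,0,0]
  ]
}}

```text
clock: 9.15
ee_pos: [0.558, -0.2025, 0.233]
eef_rot: [[-0.949, 0.315, -0.001], [0.315, 0.949, -0.0], [0.001, -0.0, -1.0]]
ft_force: [0.6, 0.5, -3.4]
width: 0.0136
grasp_force: 40.0
```

Run:
```python
from h import *
A=np.vstack([cloud(dict(np.load(n+"0.npz")))[0] for n in("scene","top")])
q=A[(A[:,2]>.05)&(A[:,0]>.3)&(A[:,0]<.8)&(A[:,1]<-.1)&(A[:,1]>-.75)]
for x in np.arange(.3,.8,.04):
    print(round(x,2),[ (lambda s: f"{s[:,2].min()*100:.0f}-{s[:,2].max()*100:.0f}" if len(s)>3 else ".")(q[(q[:,0]>=x)&(q[:,0]<x+.04)&(q[:,1]<=y)&(q[:,1]>y-.05)]) for y in np.arange(-.1,-.75,-.05)])
```

```text
0.3 ['.', '.', '.', '.', '.', '.', '.', '.', '.', '.', '.', '.', '.']
0.34 ['.', '.', '.', '.', '.', '.', '.', '.', '.', '.', '.', '.', '.']
0.38 ['.', '.', '.', '.', '.', '.', '.', '.', '.', '.', '.', '.', '.']
0.42 ['.', '.', '.', '.', '.', '.', '.', '.', '.', '.', '.', '.', '.']
0.46 ['.', '.', '.', '.', '72-76', '72-76', '72-73', '.', '.', '72-73', '72-74', '72-75', '.']
0.5 ['.', '.', '.', '.', '72-79', '75-79', '.', '.', '.', '.', '.', '.', '.']
0.54 ['.', '.', '.', '.', '74-81', '70-80', '.', '.', '.', '.', '.', '.', '.']
0.58 ['.', '.', '.', '.', '74-81', '.', '.', '.', '.', '.', '.', '.', '.']
0.62 ['.', '.', '.', '.', '74-81', '.', '.', '.', '.', '.', '.', '.', '.']
0.66 ['.', '.', '.', '.', '73-78', '.', '.', '.', '.', '.', '.', '.', '.']
0.7 ['.', '.', '.', '.', '.', '.', '.', '.', '.', '6-6', '5-8', '6-6', '.']
0.74 ['.', '.', '.', '.', '.', '.', '.', '.', '5-8', '5-12', '5-12', '5-12', '5-10']
0.78 ['5-13', '5-11', '.', '.', '.', '29-32', '.', '.', '5-10', '8-14', '11-14', '10-22', '7-11']
```

>>> {"fn": "move_arm", "kwargs": {
  "motion": [
    [10,-6.1,-34.3,13,0],
    [10,-6.1,-34.3,13,0],
    [10,-6.1,-34.3,13,0],
    [10,-6.1,-34.3,13,0],
    [10,-6.1,-34.3,13,0],
    [10,-6.1,-34.3,13,0],
    [10,0,0,0,0.14],
    [10,0,0,0,0.14],
    [10,0,0,0,0.14],
    [10,0,0,0,0.14],
    [10,0,0,0,0.14],
    [10,0,0,0,0.14],
    [10,0,0,0,0.14],
    [10,0,0,0,0.14],
    [10,0,0,0,0.14],
    [10,0,0,0,0.14],
    [10,0,0,0,0.084],
    [10,0,0,0,0]
  ]
}}

```text
clock: 10.95
ee_pos: [0.5284, -0.4073, 0.1548]
eef_rot: [[0.233, 0.973, -0.002], [0.973, -0.233, -0.0], [-0.001, -0.002, -1.0]]
ft_force: [0.2, 0.6, -3.3]
width: 0.0137
grasp_force: 40.0
```

Run:
```python
from h import *
p=plate(); s=ctrl.read_state(); e=np.array(s["ee_pos"])*1e3; R=np.array(s["eef_rot"]); print(e,s["clock"],s["ft_force"],"yaw",np.arctan2(R[1,1],R[0,1]))
print(tool(np.array([528.1,-409.7,0])-e))
t=eyes.capture("top")
cv2.imwrite("pics/p4.png",np.hstack([cv2.resize(p["frame"][180:360,270:450,::-1],(400,400),interpolation=cv2.INTER_CUBIC),cv2.resize(t["frame"][120:260,310:450,::-1],(400,400),interpolation=cv2.INTER_CUBIC)]))
```

```text
plate 0.61 578 564 n [0.009 0.005 1.   ] tilt 0.6 c [ 520.8 -399.1  124.9] [[483.0, -438.0, 122.0], [569.0, -363.0, 127.0]]
[ 528.70486051 -407.28719592  155.23342705] 11.05 [ 0.47482189  0.76871303 -3.47171131] yaw -0.23065529327169654
[-2.400e+00  1.000e-01  1.552e+02]
```

View pics/p4.png

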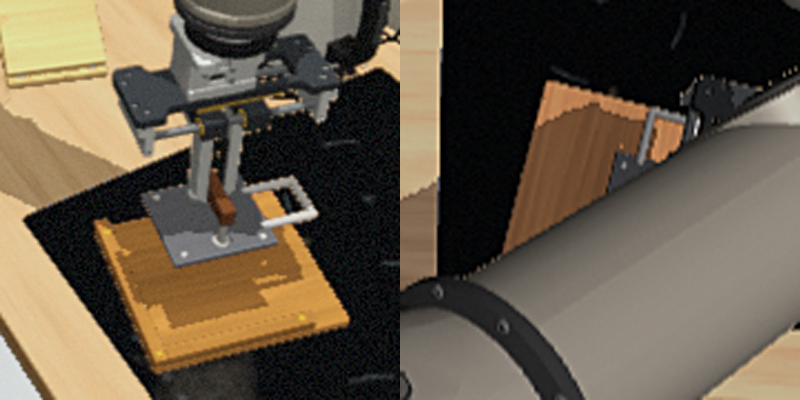

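The press is over the board with the loop pointing away from the front ledge. The tool axes now match the board's: tool y is board x and tool x is board y. I descend.

>>> {"fn": "move_arm", "kwargs": {
  "motion": [
    [10,-2.4,0,20,0],
    [10,0,0,20,0],
    [10,0,0,20,0],
    [10,0,0,15,0],
    [10,0,0,10,0],
    [10,0,0,5,0],
    [10,0,0,4,0],
    [10,0,0,3,0],
    [10,0,0,2,0],
    [10,0,0,0,0]
  ]
}}

```text
clock: 12.1
ee_pos: [0.5289, -0.4094, 0.057]
eef_rot: [[0.231, 0.973, 0.0], [0.973, -0.231, -0.0], [-0.0, 0.0, -1.0]]
ft_force: [-0.0, 0.4, -3.1]
width: 0.0138
grasp_force: 40.0
```

```bash
cat >> h.py <<'E'
def board_pose():
    """press plate outline in the board frame, mm"""
    p=eyes.capture("scene"); r=models.cut_out(p,"press")[0]; f=p["frame"].astype(int)
    m=r["mask"]&(f.max(2)<125)&(f.max(2)-f.min(2)<35)
    Q,_,_=cloud(p,m); Q=Q*1e3; z=np.median(Q[:,2]); Q=Q[abs(Q[:,2]-z)<4]
    b=(Q[:,:2]-[555.8,-396.8])@np.array([[np.cos(-.233),-np.sin(-.233)],[np.sin(-.233),np.cos(-.233)]])
    print("z",z,"n",len(b),np.percentile(b,[1,99],axis=0).round(1).tolist(),cv2.minAreaRect(b.astype(np.float32)))
    return p
E
python3 - <<'E'
from h import *
p=plate(); board_pose(); s=ctrl.read_state(); print(s["ee_pos"],s["ft_force"],s["torque"],s["clock"])
E
```

```text
plate 0.7 519 496 n [0.012 0.002 1.   ] tilt 0.7 c [ 521.5 -401.7   27.3] [[485.0, -439.0, 25.0], [571.0, -367.0, 30.0]]
z 27.271359248191022 n 928 [[-74.5, -64.6], [30.4, 24.3]] ((-4.78558349609375, -19.658729553222656), (92.66927337646484, 142.26231384277344), 89.70164489746094)
[ 0.5290219  -0.40945083  0.057182  ] [ 4.07383736e-01  2.74948875e-03 -2.79109266e+00] [-0.03491683  0.08050026  0.02776321] 12.3
```

>>> {"fn": "move_arm", "kwargs": {
  "motion": [
    [10,0,0,1.5,0],
    [10,0,0,1.5,0],
    [10,0,0,1,0],
    [10,0,0,1,0],
    [10,0,0,1,0],
    [10,0,0,0,0]
  ],
  "newtons": 15
}}

```text
clock: 12.9
ee_pos: [0.5289, -0.4093, 0.0514]
eef_rot: [[0.231, 0.973, 0.0], [0.973, -0.231, 0.0], [0.0, 0.0, -1.0]]
ft_force: [-2.6, 3.8, 7.2]
width: 0.0144
grasp_force: 15.0
```

>>> {"fn": "move_arm", "kwargs": {
  "motion": [
    [10,0,-1.5,-1,0],
    [10,0,-2,0,0],
    [10,0,-2,0,0],
    [10,0,-2,0,0],
    [10,0,-2,0,0],
    [10,0,-1,0,0],
    [10,0,-1,0,0],
    [10,0,-1,0,0],
    [10,0,0,0,0]
  ]
}}

```text
clock: 13.8
ee_pos: [0.5182, -0.4069, 0.0525]
eef_rot: [[0.23, 0.973, 0.002], [0.973, -0.23, -0.001], [-0.001, 0.003, -1.0]]
ft_force: [6.6, -2.4, -3.7]
width: 0.0142
grasp_force: 15.0
```

>>> {"fn": "move_arm", "kwargs": {
  "motion": [
    [10,-2,0,0,0],
    [10,-2,0,0,0],
    [10,-2,0,0,0],
    [10,-2,0,0,0],
    [10,-1,0,0,0],
    [10,-1,0,0,0],
    [10,-1,0,0,0],
    [10,0,0,0,0]
  ]
}}

```text
clock: 14.6
ee_pos: [0.5161, -0.4166, 0.0523]
eef_rot: [[0.23, 0.973, 0.002], [0.973, -0.23, 0.0], [0.001, 0.002, -1.0]]
ft_force: [8.3, 3.3, -1.3]
width: 0.0135
grasp_force: 15.0
```

Run:
```python
from h import *
board_pose(); s=ctrl.read_state(); R=np.array(s["eef_rot"]); print(s["ee_pos"],"tool force",R.T@s["ft_force"],s["torque"],s["clock"],s["width"])
```

```text
z 22.621889481457124 n 868 [[-82.7, -68.2], [34.5, 14.4]] ((-14.29937744140625, -26.73141098022461), (141.77481079101562, 86.52204132080078), 1.0041470527648926)
[ 0.51610299 -0.41654507  0.05232408] tool force [4.34689302 6.74197367 1.5368566 ] [ 0.57749684 -1.9299031  -0.0214343 ] 14.7 0.014325939402201062
```

>>> {"fn": "move_arm", "kwargs": {
  "motion": [
    [10,-1,-0.5,0,0],
    [10,-1,-0.5,0,0],
    [10,-1,0,0,0],
    [10,0,0,0,0]
  ]
}}

```text
clock: 15.1
ee_pos: [0.5157, -0.4182, 0.0526]
eef_rot: [[0.229, 0.973, 0.004], [0.973, -0.229, 0.002], [0.002, 0.003, -1.0]]
ft_force: [10.6, 8.4, 4.2]
width: 0.0138
grasp_force: 15.0
```

Run:
```python
from h import *
board_pose(); s=ctrl.read_state(); R=np.array(s["eef_rot"]); print(s["ee_pos"],"tool force",R.T@s["ft_force"],s["torque"],s["clock"],s["width"])
```

```text
z 22.774940503692818 n 829 [[-82.5, -68.8], [13.2, 12.3]] ((-15.197711944580078, -31.449005126953125), (84.22163391113281, 141.2525177001953), 86.34967803955078)
[ 0.51565798 -0.41823276  0.05258899] tool force [10.15664568  8.10541843 -4.51142142] [ 1.92177548 -2.77159462 -0.01499797] 15.2 0.01383735657572285
```

Both ledges push back with 8 to 10 N, so the press is seated. I relieve the preload, then release and retreat.

>>> {"fn": "move_arm", "kwargs": {
  "motion": [
    [14,1,1,0,0],
    [14,1,0.7,0,0],
    [18,0,0,0,0],
    [24,0,0,0,0],
    [40,0,0,0,0],
    [40,0,0,0,0],
    [40,0,0,-10,0],
    [40,0,0,-20,0],
    [40,0,0,-40,0],
    [40,0,0,-40,0],
    [40,0,0,-30,0]
  ]
}}

```text
clock: 16.3
ee_pos: [0.5145, -0.419, 0.195]
eef_rot: [[0.232, 0.973, 0.001], [0.973, -0.232, -0.001], [-0.001, 0.001, -1.0]]
ft_force: [0.6, 0.8, -0.3]
width: 0.0398
grasp_force: 0.0
```

Run:
```python
from h import *
plate(); p=board_pose(); s=ctrl.read_state(); print(s["ee_pos"],s["ft_force"],s["clock"])
cv2.imwrite("pics/p5.png",cv2.resize(p["frame"][120:360,190:450,::-1],(650,600),interpolation=cv2.INTER_CUBIC))
```

```text
plate 0.74 416 385 n [0.011 0.014 1.   ] tilt 1.0 c [ 515.6 -403.5   21.6] [[477.0, -438.0, 19.0], [560.0, -375.0, 24.0]]
z 21.838383920961476 n 885 [[-82.5, -67.8], [12.8, 13.3]] ((-13.845478057861328, -27.210933685302734), (86.2363510131836, 139.31326293945312), 89.8506088256836)
[ 0.51476145 -0.41835032  0.1927164 ] [-0.42277891  0.21641257 -0.72235731] 16.5
```

View pics/p5.png

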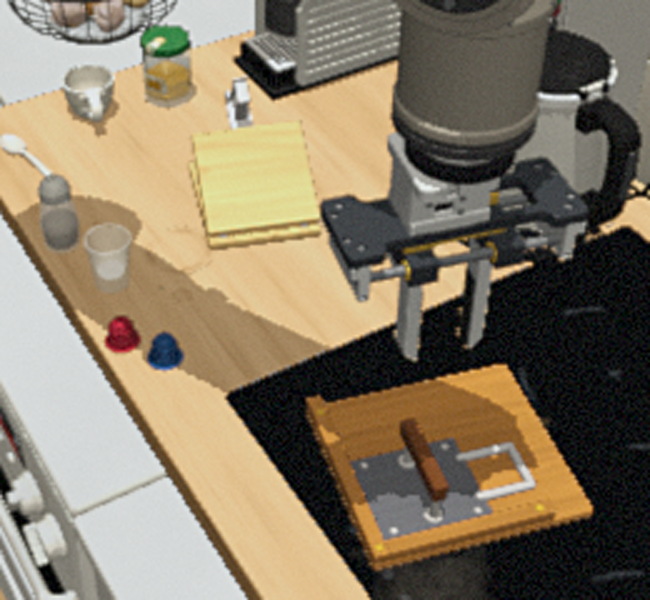

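The press lies flat in the corner, with its plate around (425, 485) and the loop pointing away from the front ledge. The far edges measure x = 12.8 and y = 13.3 in the board frame, against an expected 14 each. The keeper appears shut and the bystanders haven't moved.

```bash
python3 -c "
from plant import ctrl; print(ctrl.hand_in())"
```

```text
the job is handed in; nothing more can be done
None
```

The press is off the hook and lies flat in the board's corner, grip up and loop away from the front ledge, with the gripper released and clear; I handed the job in at about 16.5 s, and no verdict came back.

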